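# Index the sample table to the next jar

### The arm

A 7-joint arm with a two-finger parallel gripper is mounted at the origin on the work surface. World frame = base frame: x ahead of the robot, y to its left, z up, the work surface at z = 0. Lengths are in mm, angles in rad, forces in N, time in s.
With the tool pointing down it reaches from about 400 to 850 mm from the base axis. Payload 4.4 kg.
Tool frame: the origin (TCP) lies midway between the tips of the shut fingers; the grasp point (between the pads) lies 19 mm behind it; z points along the fingers, y is the line along which they close (so a half turn about z gives the same grasp; the last joint's range is limited). The gripper opens to 94 mm and grips with 3 to 60 N. Pads are 16 mm wide; open, the fingers measure 119 mm over their backs; the gripper's body (75 mm by 177 mm) begins 78 mm behind the grasp point.
Start: joints at [1.088, 0.628, 0.038, 1.517, -0.027, 0.996, -0.02], TCP at [263.173, -594.355, 205.478] pointing down, gripper open.
Joint ranges: [-3.06, 3.06], [-0.37, 2.12], [-1.25, 1.32], [0.18, 2.47], [-1.1, 4.24], [0.23, 1.98], [-2.94, 2.94]. Speed limits (rad/s): [2.57, 2.57, 3.14, 3.14, 3.14, 3.14, 3.14].

### API

Orientations are given as a unit quaternion [x, y, z, w].
In Python, from rig import read_state, get_image, close_job gives the robot as it stands. The module is installed in compiled form; this text tells all that it offers.
- The arm moves only by the tool jog_arm, never from a script. Its argument "series" is text: rows parted by semicolons, each of 7 numbers parted by spaces: the gripper's target within -1 to 1 (shut at 1, half-way at 0, fully open at -1), then the shift along the tool's x, y, z in cm, then the turn, a rotation vector about the tool's x, y, z in degrees. In form: hand x y z rx ry rz; .... A call has 1 to 10 rows; each row shifts and turns the commanded pose from where the row before left it, along the tool's axes as they then stand; what a row does not reach is not made up. A row lasts 1/10 s, in which the tool goes at most 50 mm and 8.59 degrees, less where a joint would pass 70% of its speed; a pose out of reach is approached as far as the arm can. A call is refused whole if a number of a shift passes 5 or a number of a turn 8.59, either way. A call with a gripper value outside its range is refused whole. The fingers move at their own pace and stop on an object; "squeeze" is the grip in N (left out, the last holds). Time passes only in rows, so rows that do not move let the fingers close. It gives the time, the measured TCP pose, the force, the opening and the grip force at its end, in the units of the state.
- read_state(): the state, without advancing time (a new reading comes with each control period).
- get_image(name): name is "scene" or "top"; returns a dict with "frame" (480x640x3 uint8, red, green, blue), "depth" (480x640 float32, mm along the optical axis (not along the pixel's ray), 0 where there is no reading), "mtx" (3x3 intrinsics, pixels), "distortion" ([k1, k2, p1, p2, k3] as OpenCV has them; the pictures are not rectified), "rvec" (rotation vector, rad) and "tvec" (3), from world to camera coordinates, as OpenCV has them. Camera axes: x right, y down, z forward; pixel columns grow to the right and rows downward; lengths in mm; the calibration is good to about 2 mm. A picture is of the moment at which its call begins.
- close_job(): hands the job in; it is judged then, once.
The state is a dict: "clock": time; "joint_pos": joint angles; "qd": joint speeds; "effort": joint torques, N m; "ee_pos": TCP position; "ee_rot": TCP orientation; "force": force on the tool from outside, world axes, zero at the start; "wrist_torque": the same for the moment, N m; "grip_width": finger opening in mm; "gripper_force": force on a finger pad.
Only numpy, scipy, OpenCV 4.12 (cv2) and the standard library are available. Lean on these libraries where they do the work, as an engineer would, in place of code of your own. Each camera call takes 0.05 s, during which the arm holds its last target. There are 200 camera calls.

### The job

Bring the tall jar under the water probe: with the fingertips press the indexing plunger in by its black cup, turn the table by one hole, the way that brings the tall jar to the probe, and let the plunger spring fully out into that hole. Only press and push, lift nothing: the jars stay standing in their nests, and the other things on the stand and bench stay where they are.

Things in the scene. Friction and masses are not known exactly. Their poses are not given: they have to be found in the camera images.
- stand: fixed stand: square grey plate 336 x 336 mm, 10 mm thick, top 50 mm above the bench, with a 260 mm wide octagonal opening for the turntable and eight 12.5 mm index holes every 45 degrees (0.785 rad) on a 150 mm radius. Origin on the bench below the turning axis; +x points to below the probe, z up. At the start the plunger stands on the -x side
- turn_axis (a point): point on the vertical turning axis of the turntable, at the height of the table's top face (62 mm above the bench). Five jar nests (three 10 mm high pins each) stand round it on a 75 mm radius, 45 degrees apart, the middle one under the probe at the start, none on the plunger's side
- probe_tip (a point): tip of the black and steel water probe, 165 mm above the bench, 75 mm from the turning axis; fixed. The tall jar passes beneath it with 18 mm to spare. It hangs from a steel post, 265 mm tall, at the +x side of the plate (150, 62 mm in the stand's frame)
- turntable (a joint): angle of the aluminium turntable (disc, 250 mm diameter, top 62 mm above the bench), rad, 0 at the start, positive counter-clockwise seen from above; neighbouring holes are 0.785 rad apart. Light friction (0.12 N m) with the plunger pressed in; otherwise the plunger's pin in a hole of the plate blocks it, with about 0.01 rad of play
- plunger (a joint): how far the plunger is pressed down, m: 0 = out, pin in a hole; 0.013 = fully in. Carried by the turntable, opposite the middle nest. Spring: about 5 N out, 9 N in. Its round-nosed pin comes up from below into the index hole and leaves it at 0.009. Let go within 3 mm of a hole it centres itself and springs out; between holes it stays in by about 0.009 and can be dragged to the hole
- thumb_cup: round black cup on top of the plunger, the part to press: outer diameter 48 mm, inner about 40 mm, floor 6 mm above its underside, rim 6 mm above the floor; origin at the centre of its underside (86 mm above the bench when out). It takes shut fingertips; pressed, it follows them by friction and by its rim
- cup_floor (a point): centre of the floor of the cup, the point to press straight down: 92 mm above the bench when out, 115 mm from the turning axis
- tall_jar: the tall sample jar: closed, clear, white cap, 36 mm in diameter and 85 mm tall (the other four are 52 mm tall), standing loose in the nest next to the middle one, on one side or the other; origin at the centre of its underside, 62 mm above the bench, z up
- jar_mid: closed clear sample jar with a white cap, 36 mm in diameter and 52 mm tall, standing loose in a nest of the turntable (in the middle nest, under the probe at the start); origin at the centre of its underside, z up. To be left standing in its nest
- jar_near: closed clear sample jar with a white cap, 36 mm in diameter and 52 mm tall, standing loose in a nest of the turntable (beside the middle nest, on the other side from the tall jar at the start); origin at the centre of its underside, z up. To be left standing in its nest
- jar_left: closed clear sample jar with a white cap, 36 mm in diameter and 52 mm tall, standing loose in a nest of the turntable (in the outermost nest on the stand's +y side at the start); origin at the centre of its underside, z up. To be left standing in its nest
- jar_right: closed clear sample jar with a white cap, 36 mm in diameter and 52 mm tall, standing loose in a nest of the turntable (in the outermost nest on the stand's -y side at the start); origin at the centre of its underside, z up. To be left standing in its nest
- coupling: bystander: steel motor coupling, 30 mm in diameter, 33 mm tall, on one of the two plate corners on the plunger's side; origin at its underside
- reducer: bystander: grey pipe reducer, 32 mm in diameter, 38 mm tall, on the other of these corners; origin at its underside
- screwdriver: bystander: yellow-handled screwdriver lying on the bench on the stand's -y side, clear of the plate
- wrench: bystander: steel wrench lying on the bench on the stand's +y side, clear of the plate

How it is judged (in metres and radians):
On the way, in this order (a step that is already met when the one before it is completed fails the run):
1. the fingers press the plunger in until its pin leaves the hole (value of joint plunger above 0.0075 m and contact force between the fingers and thumb_cup above 1 N), for 0.05 s.
2. the table is turned away from its first hole ((value of joint turntable above 0.3 rad or value of joint turntable below -0.3 rad)), for 0.05 s.
At the end, for the whole second after the job is handed in: the tall jar stands under the probe (axes within 7 mm), the table rests one hole (0.74 to 0.83 rad) from its start, the plunger is out to within 3 mm, and all five jars stand upright in their nests, 65 to 85 mm from the turning axis (horizontal distance between tall_jar and probe_tip below 0.007 m and value of joint plunger below 0.003 m and (value of joint turntable above 0.74 rad or value of joint turntable below -0.74 rad) and not (value of joint turntable above 0.83 rad or value of joint turntable below -0.83 rad) and velocity of joint turntable between -0.05 and 0.05 rad/s and angle between each of tall_jar, jar_mid, jar_near, jar_left, jar_right's own z axis and vertical below 0.15 rad and height (world z) of tall_jar between 0.056 and 0.068 m and horizontal distance between tall_jar and turn_axis between 0.065 and 0.085 m and height (world z) of jar_mid between 0.056 and 0.068 m and horizontal distance between jar_mid and turn_axis between 0.065 and 0.085 m and height (world z) of jar_near between 0.056 and 0.068 m and horizontal distance between jar_near and turn_axis between 0.065 and 0.085 m and height (world z) of jar_left between 0.056 and 0.068 m and horizontal distance between jar_left and turn_axis between 0.065 and 0.085 m and height (world z) of jar_right between 0.056 and 0.068 m and horizontal distance between jar_right and turn_axis between 0.065 and 0.085 m); the robot touches nothing.
It fails at once if a jar is lifted off the turntable, tipped or knocked off (height (world z) of any of tall_jar, jar_mid, jar_near, jar_left, jar_right above 0.077 m or height (world z) of any of tall_jar, jar_mid, jar_near, jar_left, jar_right below 0.05 m or angle between any of tall_jar, jar_mid, jar_near, jar_left, jar_right's own z axis and vertical above 0.35 rad).
It fails at once if a bystander is moved by more than 25 mm (distance of any of coupling, reducer, screwdriver, wrench from where it was at the start of the episode above 0.025 m).
It fails at once if the turntable is turned by more than a hole and a half from its start (value of joint turntable above 1.18 rad or value of joint turntable below -1.18 rad).
It also fails if it takes over 35 s, if anything falls off the work surface, if the arm or the gripper's body presses on something with over 40 N, if the wrist force passes 120 N, or if a joint passes its speed limit or range.

## Working session

There is one attempt and no reset: what is moved stays moved. The work goes in short steps, Python scripts to look and compute and a tool call to move; the robot and the scene stay as the last step left them, time stands still between calls to the robot, and variables do not carry over. Pictures are saved under pics/ and viewed, at most 10 in all, crops included, and the job is handed in when it is done.

Besides the shell and the picture viewer there is one more tool, called after "Emit:" as name(argument=value, ...), one argument or row to a line, values as JSON. jog_arm: Moves the arm, as the interface text tells. Its arguments: {"type":"object","properties":{"series":{"type":"string"},"squeeze":{"type":"number"}},"required":["series"]}

```bash
mkdir -p pics; cat > h.py <<'E'
import numpy as np, cv2, pickle
from rig import read_state, get_image, close_job
def grab(n,tag):
    d=get_image(n); cv2.imwrite(f'pics/{tag}.png',d['frame'][:,:,::-1]); pickle.dump(d,open(f'{tag}.pkl','wb')); return d
def ray(d,u,v,z):
    p=cv2.undistortPoints(np.array([[[u,v]]],float),d['mtx'],np.array(d['distortion'],float))[0,0]
    R=cv2.Rodrigues(np.array(d['rvec'],float))[0]; t=np.array(d['tvec'],float).ravel()
    o=-R.T@t; r=R.T@np.array([p[0],p[1],1]); return o+r*(z-o[2])/r[2]
E
python3 - <<'E'
from h import *
a=grab('top','top0');b=grab('scene','sc0')
for d in(a,b):
    R=cv2.Rodrigues(np.array(d['rvec'],float))[0];print(-R.T@np.array(d['tvec'],float).ravel())
s=read_state();print(s['clock'],s['ee_pos'],s['ee_rot'],s['force'])
E
```

```text
[ 398.86576454   43.20171796 1009.31930241]
[1210.17350421  370.12679466  890.08016118]
0.1 [ 262.93986916 -593.83230697  204.7002698 ] [ 9.78359209e-01  2.06912141e-01 -1.87778056e-04 -7.67180353e-04] [ 0.059782   -0.21064236  0.50828769]
```

View pics/top0.png

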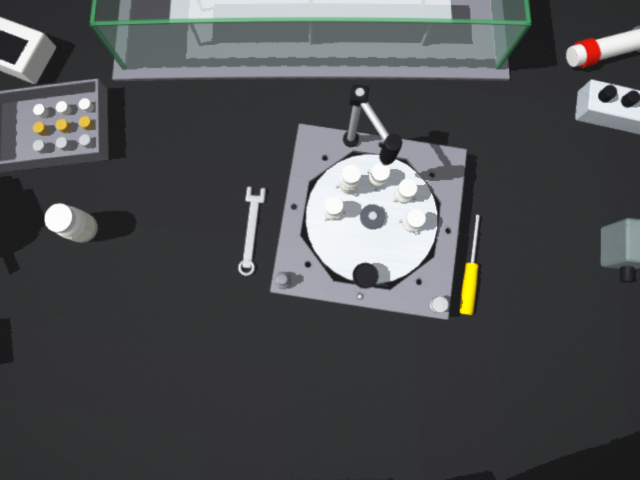

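View pics/sc0.png

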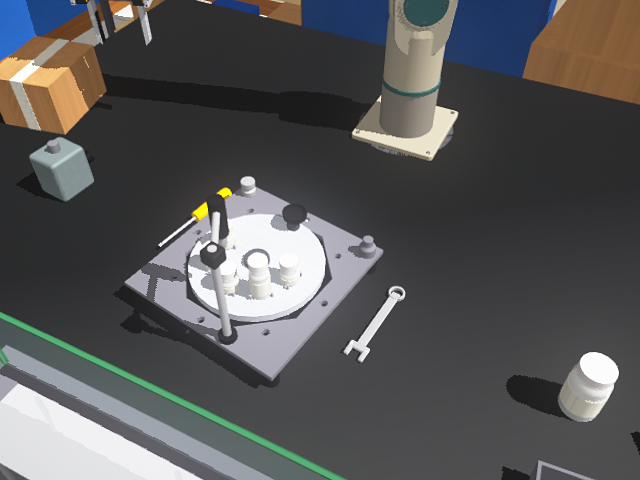

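```bash
python3 - <<'E'
from h import *
d=pickle.load(open('top0.pkl','rb')); g=cv2.cvtColor(d['frame'],cv2.COLOR_RGB2GRAY)
P=[]
for u,v in [(324,157),(294,207),(308,264),(448,231),(419,282),(432,174)]:
    w=np.clip(110-g[v-6:v+7,u-6:u+7].astype(float),0,None); yy,xx=np.mgrid[v-6:v+7,u-6:u+7]
    w[np.hypot(xx-u,yy-v)>5]=0
    c=(w*xx).sum()/w.sum(),(w*yy).sum()/w.sum(); P.append(ray(d,*c,50)[:2]); print(c,P[-1])
P=np.array(P)
c0=(P[0]+P[4])/2; c1=(P[1]+P[3])/2; c2=(P[2]+P[5])/2; C=(c0+c1+c2)/3
print(c0,c1,c2,C,np.linalg.norm(P-C,axis=1),np.degrees(np.arctan2(*(P-C).T[::-1])))
# cup rim
m=(g<60).astype(np.uint8); x0,y0=346,256
k=cv2.connectedComponentsWithStats(m[y0:297,x0:388]); print(k[2][1:],k[3][1:]+[x0,y0])
b=k[2][1:]
for u,v in [(365,275)]: print(ray(d,u,v,98),ray(d,353,275,98)-ray(d,378,275,98))
cv2.imwrite('pics/c.png',cv2.resize(d['frame'][225:310,315:415,::-1],None,fx=7,fy=7,interpolation=2))
s=pickle.load(open('sc0.pkl','rb'))
print('cup scene',ray(s,294,213,98))
cv2.imwrite('pics/s.png',cv2.resize(s['frame'][180:340,150:360,::-1],None,fx=3.5,fy=3.5))
from scipy.spatial.transform import Rotation as Ro
print(Ro.from_quat(read_state()['ee_rot']).as_matrix().round(3))
E
```

```text
(np.float64(324.431854199683), np.float64(157.64104595879556)) [716.68003003  23.89104592]
(np.float64(293.48987463837994), np.float64(206.2642237222758)) [619.19898022  83.7670387 ]
(np.float64(307.3969849246231), np.float64(264.08417085427135)) [507.52659361  56.87247113]
(np.float64(447.56637168141594), np.float64(230.40788415124698)) [ 571.88870997 -211.72100831]
(np.float64(418.3892382948987), np.float64(281.45702306079664)) [ 474.26640285 -152.06667799]
(np.float64(431.8469520103761), np.float64(174.14623865110246)) [ 683.59344199 -185.9028023 ]
[595.47321644 -64.08781603] [595.5438451  -63.97698481] [595.5600178  -64.51516558] [595.52569311 -64.19332214] [149.79061803 149.8422267  149.66886054 149.40925392 149.75160147
 150.23024314] [  36.01874975   80.90986302  126.01228044  -99.10260376 -144.07016384
  -54.11088132]
[[  0   8  42  25 543]] [[366.27255985 276.67034991]]
[482.34672994 -46.74244715  98.        ] [ 0.09852861 44.7498165   0.        ]
cup scene [487.40345911 -46.88352595  98.        ]
[[ 0.914  0.405 -0.001]
 [ 0.405 -0.914  0.001]
 [-0.    -0.002 -1.   ]]
```

View pics/c.png

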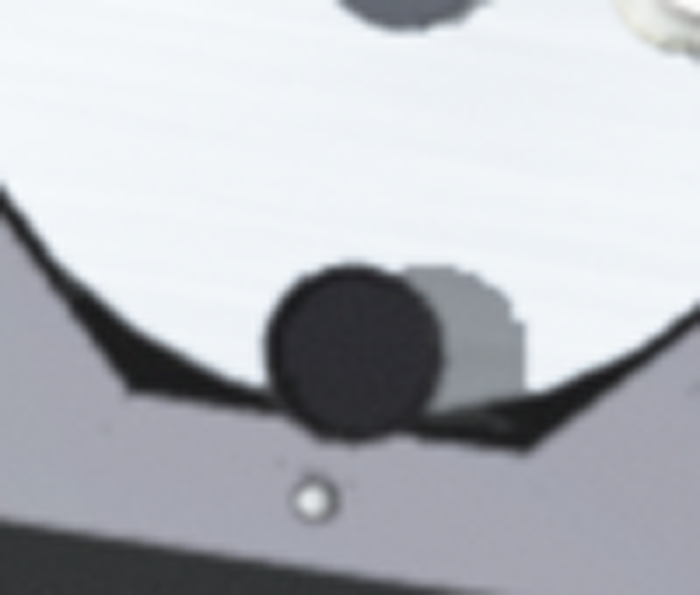

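View pics/s.png

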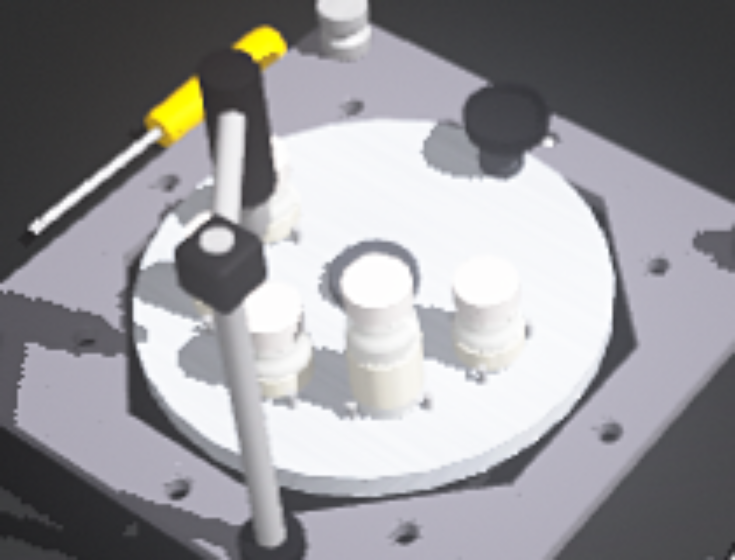

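Top view: the tall jar, seen in the scene picture at (260,275), is on the +y side of the middle nest. The table must therefore turn clockwise (negative). The cup is at about (482, -46.5), and rim and hole fit agree to 1 mm. Its goal is about (528, 29).

Emit:
jog_arm(
  series="1 2.5 -2.5 0 0 0 0;1 3.2 -3.1 0 0 0 0;1 3.2 -3.1 0 0 0 0;1 3.2 -3.1 0 0 0 0;1 3.2 -3.1 0 0 0 0;1 3.2 -3.1 0 0 0 0;1 3.2 -3.1 0 0 0 0;1 3.2 -3.1 0 0 0 0;1 3.2 -3.1 0 0 0 0;1 3.2 -3.1 0 0 0 0",
  squeeze=20,
)

```text
clock: 1.1
ee_pos: [426.5, -187.9, 205.4]
ee_rot: [0.978, 0.207, -0.0, -0.0]
force: [1.2, -0.2, 1.2]
grip_width: 17.5
gripper_force: 0.0
```

Emit:
jog_arm(
  series="1 3 -3 0 0 0 0;1 3 -3 0 0 0 0;1 3 -3 1 0 0 0;1 1.9 -1.8 2 0 0 0;1 0 0 2 0 0 0;1 0 0 2 0 0 0;1 0 0 1 0 0 0;1 0 0 0 0 0 0;1 0 0 0 0 0 0",
)

```text
clock: 2.0
ee_pos: [482.5, -47.1, 125.8]
ee_rot: [0.978, 0.207, 0.0, 0.0]
force: [-0.1, 0.2, -0.3]
grip_width: 0.1
gripper_force: 0.0
```

```bash
python3 - <<'E'
from h import *
a=grab('top','t1');b=grab('scene','s1')
f=lambda d,x,y,w,h:cv2.resize(d['frame'][y:y+h,x:x+w,::-1],None,fx=4,fy=4,interpolation=2)
cv2.imwrite('pics/j1.png',np.hstack([f(a,320,220,95,100),f(b,245,120,100,100)]))
s=read_state();print(s['clock'],s['ee_pos'],s['force'],s['grip_width'])
E
```

```text
2.1 [482.94235511 -47.09199278 126.32784354] [-0.65104956 -0.1400733   1.75428909] 0.3743489675213862
```

View pics/j1.png

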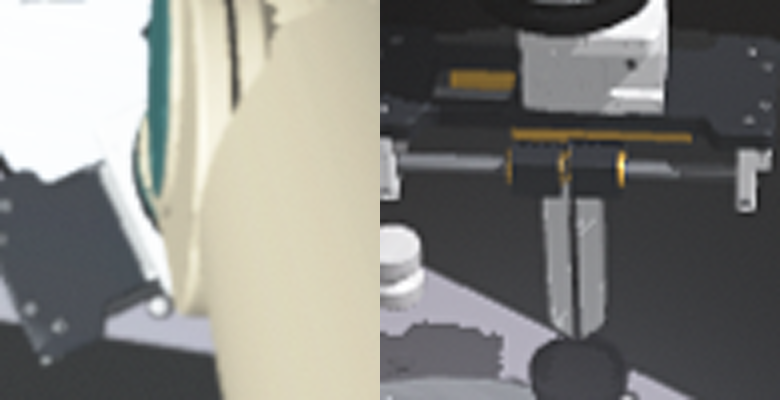

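The shut fingers are centred over the cup (cup at about (578,370) in the crop), so I press now.

Emit:
jog_arm(
  series="1 0 0 1.5 0 0 0;1 0 0 1.3 0 0 0;1 0 0 0.5 0 0 0;1 0 0 0.5 0 0 0;1 0 0 0.4 0 0 0;1 0 0 0.3 0 0 0;1 0 0 0 0 0 0;1 0 0 0 0 0 0",
)

```text
clock: 2.9
ee_pos: [482.3, -47.0, 81.5]
ee_rot: [0.978, 0.207, 0.0, 0.0]
force: [-2.4, 0.5, 7.4]
grip_width: 0.5
gripper_force: 3.7
```

Emit:
jog_arm(
  series="1 0 0 0.1 0 0 0;1 0.29 -0.41 0 0 0 0;1 0.29 -0.41 0 0 0 0;1 0.33 -0.38 0 0 0 0;1 0.33 -0.38 0 0 0 0;1 0.36 -0.35 0 0 0 0;1 0.36 -0.35 0 0 0 0;1 0.39 -0.32 0 0 0 0;1 0.39 -0.32 0 0 0 0",
)

```text
clock: 3.8
ee_pos: [496.8, -9.5, 80.9]
ee_rot: [0.978, 0.207, 0.001, 0.001]
force: [-0.1, -0.4, 7.1]
grip_width: 0.4
gripper_force: 3.8
```

```bash
python3 - <<'E'
from h import *
a=grab('top','t2');b=grab('scene','s2')
f=lambda d,x,y,w,h:cv2.resize(d['frame'][y:y+h,x:x+w,::-1],None,fx=2.4,fy=2.4,interpolation=2)
cv2.imwrite('pics/j2.png',np.hstack([f(a,270,120,165,200),f(b,205,120,165,200)]))
s=read_state();p=s['ee_pos'];C=[595.5,-64.2];print(s['clock'],p,s['force'],np.degrees(np.arctan2(p[1]-C[1],p[0]-C[0])),np.hypot(p[1]-C[1],p[0]-C[0]))
E
```

```text
3.9 [497.43364906  -8.3708343   80.97124407] [-0.14482973  1.05442759  7.26559048] 150.3471441720999 112.84460523239952
```

View pics/j2.png

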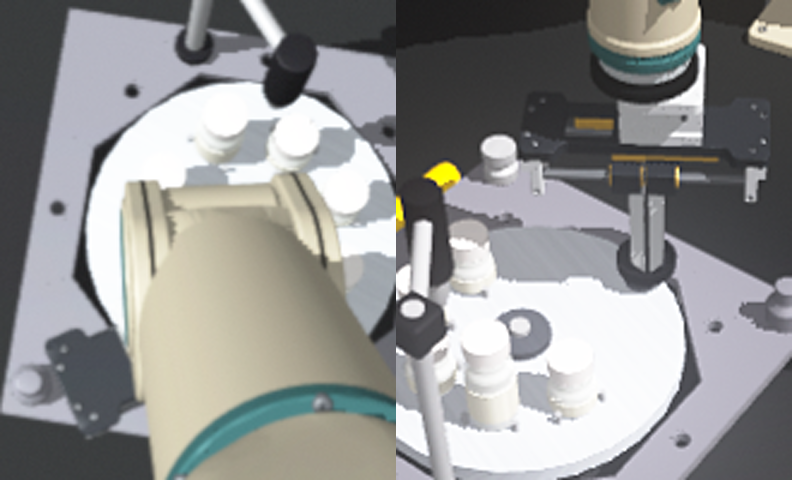

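The table follows (the fingers are in the cup at (645,265) in the crop), and the tall jar is heading for the probe. I continue along the arc.

Emit:
jog_arm(
  series="1 0.41 -0.28 0 0 0 0;1 0.41 -0.28 0 0 0 0;1 0.44 -0.25 0 0 0 0;1 0.44 -0.25 0 0 0 0;1 0.46 -0.21 0 0 0 0;1 0.46 -0.21 0 0 0 0;1 0.47 -0.17 0 0 0 0;1 0.47 -0.17 0 0 0 0",
)

```text
clock: 4.7
ee_pos: [522.2, 21.5, 81.0]
ee_rot: [0.978, 0.207, 0.001, 0.001]
force: [-0.8, -1.3, 6.7]
grip_width: 0.3
gripper_force: 3.8
```

Emit:
jog_arm(
  series="1 0.49 -0.13 0 0 0 0;1 0.49 -0.13 0 0 0 0;1 0 0 0 0 0 0;1 0 0 0 0 0 0",
)

```text
clock: 5.1
ee_pos: [531.3, 28.7, 81.3]
ee_rot: [0.978, 0.207, 0.003, 0.0]
force: [-0.2, -0.0, 7.3]
grip_width: 0.3
gripper_force: 3.7
```

```bash
python3 - <<'E'
from h import *
b=grab('scene','s3')
s=read_state();p=s['ee_pos'];C=[595.5,-64.2];print(s['clock'],p,s['force'],np.degrees(np.arctan2(p[1]-C[1],p[0]-C[0])),np.hypot(p[1]-C[1],p[0]-C[0]))
R,t,K,D=[np.array(b[k],float) for k in('rvec','tvec','mtx','distortion')]
cv2.imwrite('pics/j3.png',cv2.resize(b['frame'][130:330,150:400,::-1],None,fx=3,fy=3,interpolation=2))
print(((cv2.projectPoints(np.array([[528,28.9,86.],[528,28.9,75],[504,28.9,86.],[552,28.9,86]]),R,t,K,D)[0][:,0]-[150,130])*3).round(1))
E
```

```text
5.15 [531.24566861  28.69870774  81.32532711] [0.59199473 0.53976954 7.65025212] 124.6700642143431 112.95480955513689
[[511.  343.1]
 [511.  355.5]
 [528.4 317.7]
 [493.  369.1]]
```

View pics/j3.png

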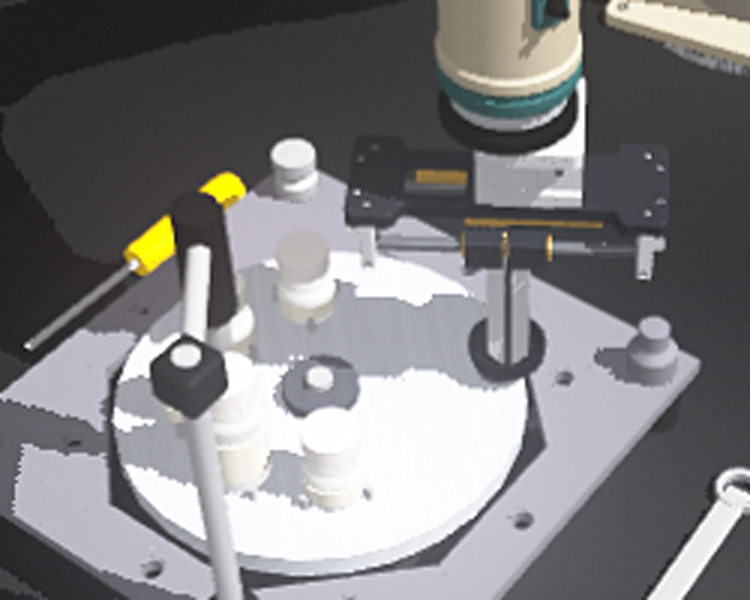

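```bash
python3 - <<'E'
from h import *
C=np.array([595.5,-64.2])
b=pickle.load(open('s3.pkl','rb'));g=cv2.cvtColor(b['frame'],cv2.COLOR_RGB2GRAY)
x0,y0=300,225
m=(g[y0:262,x0:338]<75).astype(np.uint8); m=cv2.morphologyEx(m,cv2.MORPH_OPEN,np.ones((2,2)))
n,l,st,ce=cv2.connectedComponentsWithStats(m); i=1+np.argmax(st[1:,4]); print(st[1:])
print('\n'.join(''.join('.#'[v==i] for v in r) for r in l))
# left edge/right edge of the rim against same measure at the start
pts=np.argwhere(l==i)[:,::-1]+[x0,y0]
u=(pts[:,0].min()+pts[:,0].max())/2; print(u)
R,t,K,D=[np.array(b[k],float) for k in('rvec','tvec','mtx','distortion')]
for a in (122,124,126,128,130):
    th=np.radians(np.linspace(0,360,73)); c=C+115*np.array([np.cos(np.radians(a)),np.sin(np.radians(a))])
    q=cv2.projectPoints(np.c_[c[0]+24*np.cos(th),c[1]+24*np.sin(th),0*th+87.3],R,t,K,D)[0][:,0]
    print(a,q.min(0).round(1),q.max(0).round(1))
E
```

```text
[[37  0  1  2  2]
 [ 8 14  4  6 18]
 [28 14  4 10 35]
 [26 25  2  2  4]
 [22 28  6  4 15]]Traceback (most recent call last):
  File "<stdin>", line 7, in <module>
  File "<stdin>", line 7, in <genexpr>
  File "<stdin>", line 7, in <genexpr>
TypeError: string indices must be integers, not 'numpy.bool'
```

```bash
python3 - <<'E'
from h import *
C=np.array([595.5,-64.2])
b=pickle.load(open('s3.pkl','rb'));g=cv2.cvtColor(b['frame'],cv2.COLOR_RGB2GRAY)
for y in range(234,260,2): print(y,g[y,302:336])
R,t,K,D=[np.array(b[k],float) for k in('rvec','tvec','mtx','distortion')]
for a in (122,124,126,128,130):
    th=np.radians(np.linspace(0,360,73)); c=C+115*np.array([np.cos(np.radians(a)),np.sin(np.radians(a))])
    q=cv2.projectPoints(np.c_[c[0]+24*np.cos(th),c[1]+24*np.sin(th),0*th+87.3],R,t,K,D)[0][:,0]
    print(a,q.min(0).round(1),q.max(0).round(1))
E
```

```text
234 [167 169 168 167 169 169 165 165 164 167 166 165 165 163 165 159  97  70
 122 167 164 163 163 162 170 195 194 191 191 191 190 191 191 191]
236 [169 169 170 167 169 172 169 159 139  92 118 169 165 165 166 159  97  71
 122 168 164 164 164 157 121 145 182 196 192 191 191 191 189 191]
238 [169 169 170 169 170 156  91  65  67  75 122 170 166 165 168 159  99  72
 122 169 165 164 165 159 110  56  64 112 187 196 192 192 190 190]
240 [169 170 170 171 153  76  69  71  71  77 121 171 167 166 167 160 100  74
 123 168 164 164 166 160 114  59  62  60  77 142 196 192 192 190]
242 [167 170 172 163 101  71  73  73  72  76 118 170 167 166 169 168  99  73
 124 169 165 164 166 159  95  67  64  63  61 103 194 194 192 191]
244 [169 170 173 161  81  72  74  76  73  76 128 199 179 198 193 159 100  75
 125 169 167 165 167 159  99  71  67  64  63  94 171 196 192 191]
246 [168 168 172 164 102  74  75  75  75  74 119 204 197 197 193 159 101  75
 126 170 166 165 168 156  79  72  65  67  67 107 202 193 193 191]
248 [170 169 170 170 139  72  81  81  78  74  80 131 189 195 167 161 102  76
 126 171 168 167 156 1
[... 218 characters left out ...]
2  76  75  78  77  79  78  82  81  80  79  77
  79  78  78  77  76  73  73  69  78 137 202 196 194 193 192 189]
254 [169 171 170 170 172 172 168 133  90  78  77  76  76  77  75  76  75  76
  75  74  72  73  70  71  94 157 177 197 195 193 189 181 195 182]
256 [165 168 171 171 172 172 172 170 147 125 108  96  87  81  79  79  83  87
  93 104 130 202 207  64 104 176 197 195 193 193 195 193 185 154]
258 [253 211 215 208 165 168 165 168 168 170 174 173 170 164 153 167 163 178
 214 231 255 255 255  78  77 140 201 196 194 195 194 188 171 192]
122 [307.6 237.5] [334.2 256.8]
124 [307.4 235.9] [333.9 255.2]
126 [307.1 234.4] [333.5 253.5]
128 [306.8 232.9] [333.1 251.9]
130 [306.3 231.4] [332.6 250.3]
```

```bash
python3 - <<'E'
from h import *
C=np.array([595.5,-64.2])
def exp(b,a,z):
    R,t,K,D=[np.array(b[k],float) for k in('rvec','tvec','mtx','distortion')]
    th=np.radians(np.linspace(0,360,73)); c=C+115*np.array([np.cos(np.radians(a)),np.sin(np.radians(a))])
    q=cv2.projectPoints(np.c_[c[0]+24*np.cos(th),c[1]+24*np.sin(th),0*th+z],R,t,K,D)[0][:,0]
    return q.min(0).round(1),q.max(0).round(1)
b=pickle.load(open('sc0.pkl','rb'));g=cv2.cvtColor(b['frame'],cv2.COLOR_RGB2GRAY)
print(exp(b,170.94,98))
for y in range(202,232,2): print(y,g[y,276:314])
d=pickle.load(open('s3.pkl','rb'));g=cv2.cvtColor(d['frame'],cv2.COLOR_RGB2GRAY)
# top edges by column
for u in (309,310,327,328): print(u,g[230:246,u])
E
```

```text
(array([283. , 202.8]), array([308.4, 220.2]))
202 [178 178 178 178 177 179 178 178 180 182 176 133 106  81  68  70  69  70
  70  69  69  69  69  69  69  69  68  68  67  67  67  66  67  65  65  64
  65  64]
204 [178 178 178 178 178 178 178 178 178 180 179 167 153 102 101  62  64  63
  62  60  60  62  62  62  63  66  68  69  69  69  67  67  67  66  65  67
  66  67]
206 [178 177 179 178 178 179 179 180 160 121  75  63  63  65  65  65  65  63
  62  62  60  60  60  57  57  56  58  61  68  69  69  69  69  69  69  67
  67  67]
208 [179 179 179 179 179 180 176 120  63  66  67  69  68  69  70  68  68  68
  67  67  67  68  67  67  66  63  57  57  58  64  70  70  70  68  69  69
  68  68]
210 [179 180 179 180 181 175 126  66  67  70  72  71  71  70  70  72  69  69
  69  68  68  68  68  69  66  67  66  61  58  59  65  71  71  71  70  70
  69  69]
212 [181 181 181 181 183 173 104  69  72  73  73  72  72  70  72  71  70  72
  70  70  70  70  70  69  69  69  68  61  60  59  68  86 107  79  65  67
  69  70]
214 [158 146 139 154 174 171 110  68  74  75  74  72  73  73  73  73  72  71
  72  72  72  71
[... 926 characters left out ...]
0  90  91  90  88
  88  91 107 124  91 146 241 249 248 247 231 196 183 178 179 179 180 180
 180 180]
228 [151 153 154 157 158 158 159 159 159 158 155 123  87  87  90  90  95 102
 107 109 107 106 145 231 250 247 246 246 246 247 247 231 197 183 178 180
 180 180]
230 [251 253 249 197 199 200 199 191 164 203 193 165 202 182 164 136 119 117
 102 135 185 228 250 247 245 245 245 246 246 246 246 246 248 246 216 173
 176 181]
309 [172 164 164 164 165 167 159 113  65  70  71  74  73  74  76  75]
310 [181 161 166 166 164 164 139  62  67  69  71  72  72  73  73  73]
327 [192 192 194 193 195 189 145  57  56  58  59  63  67  64  71  73]
328 [190 191 191 190 194 195 182 109  64  60  62  62  64  66  67  71]
```

The cup is at the hole to within about 1 mm, since the image offsets match those at the start. I lift slowly to let the plunger spring out.

Emit:
jog_arm(
  series="1 0 0 -0.2 0 0 0;1 0 0 -0.3 0 0 0;1 0 0 -0.3 0 0 0;1 0 0 -0.3 0 0 0;1 0 0 -0.5 0 0 0;1 0 0 -1 0 0 0;1 0 0 -3 0 0 0;1 0 0 -3 0 0 0;1 0 0 -3 0 0 0;1 0 0 0 0 0 0",
)

```text
clock: 6.15
ee_pos: [530.5, 28.3, 199.3]
ee_rot: [0.978, 0.207, 0.003, 0.0]
force: [0.7, 0.6, -0.2]
grip_width: 0.3
gripper_force: 0.0
```

Emit:
jog_arm(
  series="1 -4 0 -3 0 0 0;1 -4 0 -1 0 0 0;1 -4 0 0 0 0 0;1 -4 0 0 0 0 0;1 -4 0 0 0 0 0;1 0 0 0 0 0 0",
)

```text
clock: 6.75
ee_pos: [339.1, -54.1, 234.6]
ee_rot: [0.979, 0.205, -0.003, -0.001]
force: [0.6, 0.5, -0.2]
grip_width: 0.1
gripper_force: 0.0
```

```bash
python3 - <<'E'
from h import *
a=grab('top','t4');b=grab('scene','s4')
f=lambda d,x,y,w,h:cv2.resize(d['frame'][y:y+h,x:x+w,::-1],None,fx=2.3,fy=2.3,interpolation=2)
cv2.imwrite('pics/j4.png',np.hstack([f(a,270,110,172,220),f(b,190,150,172,220)]))
s=read_state();print(s['clock'],s['ee_pos'],s['force'])
R,t,K,D=[np.array(b[k],float) for k in('rvec','tvec','mtx','distortion')]
print(cv2.projectPoints(np.array([[527.4,28.9,98.],[527.4,28.9,88]]),R,t,K,D)[0][:,0])
g=cv2.cvtColor(b['frame'],cv2.COLOR_RGB2GRAY)
for u in (312,318,324): print(u,g[222:265,u])
E
```

```text
6.85 [344.96257667 -52.76271864 235.39786436] [ 1.00894654 -0.25116266 -0.19381753]
[[320.46329121 239.56471057]
 [320.46556659 243.3809904 ]]
312 [177 176 177 177 178 177 177 179 177 148  66  68  70  73  75  74  75  75
  76  76  76  77  78  78  78  76  71  71  72  76  90  90  90  86  89 113
 165 222 251 248 247 246 246]
318 [176 175 176 177 177 177 178 172 131  62  63  65  70  70  72  71  72  73
  73  73  74  76  74  74  76  74  74  71  70  69  72  81  89  85  85 150
 240 247 245 245 245 245 245]
324 [177 176 175 176 175 176 176 178 169 107  59  57  61  66  69  68  69  70
  70  70  70  71  70  72  71  73  71  67  66  74 139 212 227 255 249 248
 248 248 249 247 246 248 247]
```

View pics/j4.png

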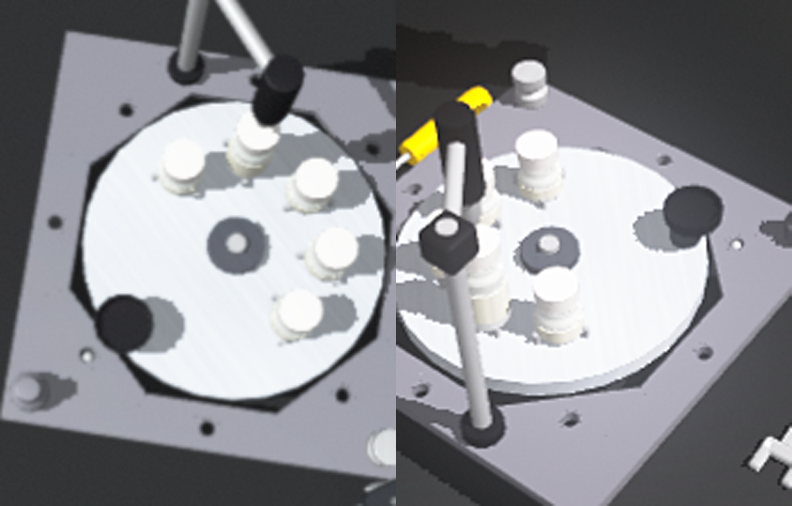

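The pin shows bright in the new hole at (87,355) in the crop, and the cup has risen about 4 px (about 11 mm), so the plunger is out. The tall jar is under the probe and all five jars are standing.

```bash
python3 -c "
from rig import close_job
print(close_job())"
```

```text
the job is handed in; nothing more can be done
None
```

The job is handed in: in the last pictures the table has turned one hole clockwise, the tall jar stands under the probe, the plunger is out in the new hole, and all five jars are upright; the hand-in returned no verdict.

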